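# Empty the date coder's catch tray into the donation box

## Task

The date coder has finished its batch: swing the clear guard over its catch tray right up, take out the three cartons and lay them flat in the cardboard box, date side up, each on the bottom of the box and none on top of another; set them down, do not drop them in. Then shut the guard fully so that the machine can run again. Leave the two tins in the box, the jar and the label roll where they stand.

Things in the scene. Friction and masses are not known exactly. Their poses are not given: they have to be found in the camera images.
- guard (a joint): hinge of the clear guard, rad: 0 = shut (level, lying over the tray), grows as its near edge swings up and back away from the robot, 1.57 = upright, 1.8 = stop. A friction hinge: it stays wherever it is left and moves with about 1 to 5 N at the handle
- guard_handle (a point): middle of the guard's handle: red round bar 10 mm thick, 100 mm long, parallel to the hinge, on two like arms at its ends, in the guard's plane, 40 mm out from the guard's free edge, 180 mm from the hinge line. With the guard shut the bar is 75 mm above the table on the robot's side of the tray, free all round
- guard_hinge (a point): middle of the guard's hinge line, fixed to the machine, 75 mm above the table, 66 mm beyond the tray's middle line. Its axes are the machine's: y along the hinge and tray toward the belt; x across the tray from handle to hinge; z up. The guard is a clear sheet 140 x 324 x 4 mm framed with aluminium strips; shut, it reaches from the hinge toward -x
- tray_floor (a point): centre of the upper face of the catch tray's floor, 6 mm above the table; axes as guard_hinge. Fixed steel trough, inside 118 (x) x 320 mm (y); walls 4 mm thick, the long ones 60 mm, the end one (-y) 32 mm above the floor; at +y a slide comes down from the belt. A yellow switch block 26 x 50 mm, top 67 mm above the table, is on its outer near (-x) side, 120 mm toward -y
- slide_top (a point): top of the slide where the machine's belt ends, 215 mm along the machine's +y from the tray's middle, 68 mm above the table. From here the fixed belt conveyor, 105 mm high with its rails, runs on along +y; 180 mm along it stands the coder's blue head, its top 260 mm above the table. Plain cartons on the belt beyond the head are not part of the job
- carton1_center (a point): finished stock-cube carton, rigid box 80 (x) x 46 (y) x 28 mm high (z), 60 to 130 g, yellow with a red band round it and on top a white square with two black date lines. It starts flat on the catch tray floor, date up, its 80 mm length roughly across the tray. This point is its centre, 14 mm above its underside
- carton2_center (a point): second finished stock-cube carton, rigid box 80 (x) x 46 (y) x 28 mm high (z), 60 to 130 g, yellow with a red band round it and on top a white square with two black date lines. It starts flat on the catch tray floor, date up, its 80 mm length roughly across the tray. This point is its centre, 14 mm above its underside
- carton3_center (a point): third finished stock-cube carton, rigid box 80 (x) x 46 (y) x 28 mm high (z), 60 to 130 g, yellow with a red band round it and on top a white square with two black date lines. It starts flat on the catch tray floor, date up, its 80 mm length roughly across the tray. This point is its centre, 14 mm above its underside
- tote_floor (a point): centre of the upper face of the bottom of the open cardboard box, 6 mm above the table; x and y along the box's sides, z up. Box 300 (x) x 360 (y) x 95 mm high outside, walls and bottom 6 mm thick, loose, 0.9 kg. Two tins stand in its far half (+x): one on the +y side, one on the -y side, so the half toward -x is free
- can_red_center (a point): red tin already packed in the cardboard box: upright cylinder 73 mm in diameter, 108 mm high, 420 g, white band round the middle; to be left standing where it is. This point is its centre, 54 mm above its base
- can_green_center (a point): green tin already packed in the cardboard box: upright cylinder 73 mm in diameter, 108 mm high, 420 g, white band round the middle; to be left standing where it is. This point is its centre, 54 mm above its base
- jar_center (a point): amber glass jar with a white cap standing on the table beyond the work, 72 mm in diameter, 105 mm high, 400 g; to be left alone. This point is its centre
- label_roll_center (a point): roll of white labels lying on the table beyond the work, 90 mm outside, 40 mm bore, 50 mm high, 160 g; to be left alone. This point is its centre
Things that resemble listed ones, but are neither listed nor needed, are in the scene too. Leave any yellow look-alike of the part that bears label_roll_center alone.

How it is judged:
By the outcome, as a careful person would: the job done as asked, in the order asked, and still so for the second after the job is handed in, with the robot touching nothing.
It also fails if it takes over 72 s, if anything falls off the work surface, if the arm or the gripper's body presses on something with over 40 N, if the wrist force passes 120 N, or if a joint passes its speed limit or range.

## Robot

A 6-joint arm with a two-finger parallel gripper is mounted at the origin on the work surface. World frame = base frame: x ahead of the robot, y to its left, z up, the work surface at z = 0. Lengths are in mm, angles in rad, forces in N, time in s.
With the tool pointing down it reaches from about 300 to 775 mm from the base axis. Payload 14.6 kg.
Tool frame: the origin (TCP) lies at the very end of the fingers, on their centre line; the grasp point (between the pads) lies 19 mm behind it (grip_point_offset is the distance from the TCP to the grasp point, in mm); z points along the fingers, y is the line along which they close (so a half turn about z gives the same grasp; the last joint's range is limited). The gripper opens to 94 mm and grips with 3 to 60 N. Pads are 16 mm wide; open, the fingers measure 119 mm over their backs; the gripper's body (75 mm by 177 mm) begins 78 mm behind the grasp point.
Start: joints at [-1.416, 0.3, 1.521, -0, 1.321, -0.067], TCP at [120.986, -536.518, 205.446] pointing down, gripper open.
Joint ranges: [-3.03, 3.03], [-0.79, 2.21], [0.23, 2.52], [-1.04, 4.18], [0, 3.07], [-2.55, 2.55]. Speed limits (rad/s): [2.22, 2.22, 2.57, 3.14, 3.14, 3.14].

## Interface

Orientations are given as [roll, pitch, yaw] about the fixed x, y, z axes, in that order (R = Rz(yaw) Ry(pitch) Rx(roll)).
In Python, from cell import read_state, camera, camera_info, sign_off, grip_point_offset gives the robot as it stands.
- The arm moves only by the shell command python3 -m handwheel 'ROWS' [FORCE]. ROWS is text: rows parted by semicolons, each of 5 numbers parted by spaces: the shift along the world's x, y, z in units of 40 mm (1.0 is 40 mm), then the turn about the world's z in units of 5 degrees (1.0 is 5 degrees), then the closure, from 0 (fully open) to 1 (shut). In form: dx dy dz yaw gripper; .... A call has 1 to 12 rows; each row shifts and turns the commanded pose from where the row before left it; what a row does not reach is not made up. A row lasts 1/12 s, in which the tool goes at most 41.7 mm and 7.16 degrees, less where a joint would pass 70% of its speed; a pose out of reach is approached as far as the arm can. A call is refused whole if a number of a shift passes 1 or a number of a turn 1, either way. A call with a gripper value outside its range is refused whole. The fingers move at their own pace and stop on an object; FORCE is the grip in N (left out, the last holds). Time passes only in rows, so rows that do not move let the fingers close. It gives the time, the measured TCP pose, the force, the opening and the grip force at its end, in the units of the state.
- read_state(): the state, without advancing time (a new reading comes with each control period).
- camera(name): name is "scene" or "top"; returns (picture, depth): 384x512x3 uint8, red, green, blue; 384x512 float32, mm along the optical axis (not along the pixel's ray), 0 where there is no reading.
- camera_info(name): a dict with "intrinsics" (3x3 intrinsics, pixels), "world_from_camera" (4x4, takes a point from camera to world coordinates). Camera axes: x right, y down, z forward; pixel columns grow to the right and rows downward; lengths in mm; the calibration is good to about 2 mm. A picture is of the moment at which its call begins. camera_info takes no time and is no camera call.
- sign_off(): hands the job in; it is judged then, once.
The state is a dict: "clock": time; "joints": joint angles; "qd": joint speeds; "effort": joint torques, N m; "eef_pos": TCP position; "eef_rot": TCP orientation; "wrist_force": force on the tool from outside, world axes, zero at the start; "moment": the same for the moment, N m; "finger_gap": finger opening in mm; "finger_force": force on a finger pad.
Only numpy, scipy, OpenCV 4.12 (cv2) and the standard library are available. Lean on these libraries where they do the work, as an engineer would, in place of code of your own. Each camera call takes 0.05 s, during which the arm holds its last target. There are 200 camera calls.

## Working session

There is one attempt and no reset: what is moved stays moved. The work goes in short steps, Python scripts to look and compute and a shell command to move; the robot and the scene stay as the last step left them, time stands still between calls to the robot, and variables do not carry over. Pictures are saved under pics/ and viewed, at most 10 in all, crops included, and the job is handed in when it is done.

```bash
mkdir -p pics
cat > h.py <<'E'
import numpy as np, cv2
from cell import *
def shot(n,tag):
    im,d=camera(n); np.savez(f'/tmp/{tag}.npz',im=im,d=d); cv2.imwrite(f'pics/{tag}.png',im[:,:,::-1]); return im,d
def cam(n):
    i=camera_info(n); return np.array(i['intrinsics']),np.array(i['world_from_camera'])
def ray(n,u,v,z):
    K,T=cam(n); r=T[:3,:3]@np.linalg.solve(K,[u,v,1.]); o=T[:3,3]; return o+r*(z-o[2])/r[2]
def cloud(n,d):
    K,T=cam(n); v,u=np.mgrid[:d.shape[0],:d.shape[1]]
    p=np.stack([(u-K[0,2])/K[0,0]*d,(v-K[1,2])/K[1,1]*d,d],-1); return p@T[:3,:3].T+T[:3,3]
E
python3 - <<'E'
from h import *
for n in('scene','top'):
    shot(n,n+'0'); K,T=cam(n); print(n,K[0,0],T.round(2).tolist())
a,b=[cv2.imread(f'pics/{n}0.png') for n in('scene','top')]
s=read_state();print(s['eef_pos'],s['eef_rot'],s['clock'],s['finger_gap'],grip_point_offset)
E
```

```text
scene 351.2331450193093 [[-0.18, 0.7, -0.69, 1224.41], [0.98, 0.13, -0.13, 127.23], [-0.0, -0.7, -0.72, 706.86], [0.0, 0.0, 0.0, 1.0]]
top 456.5534184111983 [[-0.02, -1.0, 0.06, 534.77], [-1.0, 0.02, -0.02, 18.43], [0.02, -0.06, -1.0, 1398.72], [0.0, 0.0, 0.0, 1.0]]
[ 120.94699037 -536.30507816  204.94370671] [-3.14057746e+00 -4.29110664e-05  2.21785864e-01] 0.1 94.1582712985132 18.8
```

View pics/top0.png

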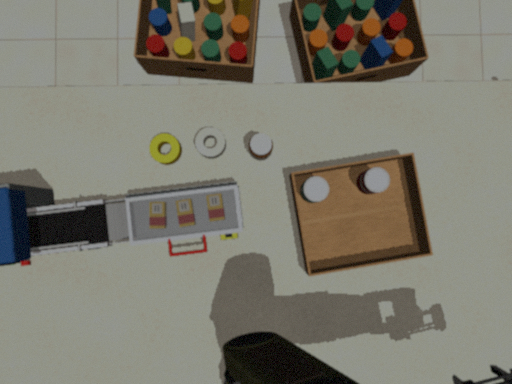

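View pics/scene0.png

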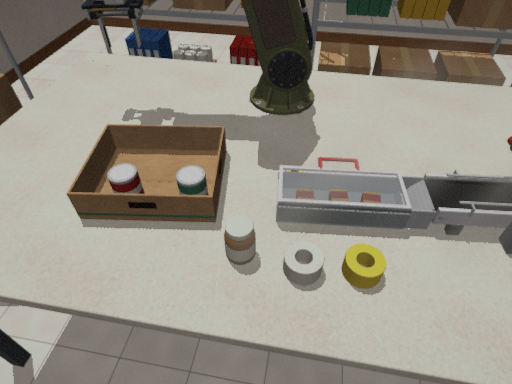

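The top view shows the handle near (187,246), the cartons at (158,214), (185,211) and (215,206), and the box around (360,213) with tins at (316,188) and (376,180). The scene view agrees with this.

Run:
```python
from h import *
z=np.load('/tmp/top0.npz'); im,d=z['im'],z['d']; P=cloud('top',d)
hsv=cv2.cvtColor(im,cv2.COLOR_RGB2HSV)
H,S,V=[hsv[...,i].astype(int) for i in range(3)]
def sub(m,u0,u1,v0,v1):
    o=np.zeros(m.shape,np.uint8); o[v0:v1,u0:u1]=m[v0:v1,u0:u1]; return o
red=((H<8)|(H>172))&(S>140)&(V>80)
m=sub(red,160,215,232,260); c=np.argwhere(m)[:,::-1]
r=cv2.minAreaRect(c.astype(np.float32)); print('handle rect',r)
pts=np.array([ray('top',u,v,75) for u,v in cv2.boxPoints(r)]);print(pts.round(1)); print('depth z',np.median(P[m>0],0))
yel=((H>10)&(H<35)&(S>90)|red)
m=sub(yel,140,232,190,232)
cs,_=cv2.findContours(m,cv2.RETR_EXTERNAL,cv2.CHAIN_APPROX_NONE)
for k in cs:
    if cv2.contourArea(k)<100: continue
    r=cv2.minAreaRect(k); q=np.array([ray('top',u,v,34) for u,v in cv2.boxPoints(r)])
    print('carton',r[0],ray('top',*r[0],34)[:2].round(1),[np.linalg.norm(q[i]-q[i+1]).round(1) for i in(0,1)],[np.degrees(np.arctan2(*(q[i+1]-q[i])[1::-1])).round(1) for i in(0,1)], np.median(P[int(r[0][1])-2:int(r[0][1])+3,int(r[0][0])-2:int(r[0][0])+3].reshape(-1,3),0).round(1))
# box rim corners
m=((P[...,2]>85)&(P[...,2]<101)); m=sub(m,280,440,145,285)
cs,_=cv2.findContours(m,cv2.RETR_EXTERNAL,cv2.CHAIN_APPROX_NONE)
k=np.concatenate([c for c in cs if len(c)>20]); r=cv2.minAreaRect(k);q=np.array([ray('top',u,v,95) for u,v in cv2.boxPoints(r)])
print('box',q.round(1).tolist(),q.mean(0),[np.linalg.norm(q[i]-q[i+1]).round(1) for i in(0,1)],[np.degrees(np.arctan2(*(q[i+1]-q[i])[1::-1])).round(1) for i in(0,1)])
for w,g in(('can1',(316,188)),('can2',(376,180)),('jar',(261,144))):
    m=sub((P[...,2]>100)&(P[...,2]<125)&(S<80),g[0]-18,g[0]+18,g[1]-18,g[1]+18); print(w,P[m>0].mean(0).round(1),m.sum())
# tray walls
m=sub((P[...,2]>62)&(P[...,2]<80),120,250,175,245); 
k=np.argwhere(m)[:,::-1].astype(np.float32); r=cv2.minAreaRect(k);q=np.array([ray('top',u,v,72) for u,v in cv2.boxPoints(r)])
print('guard/wall',q.round(1).tolist(),q.mean(0).round(1),[np.degrees(np.arctan2(*(q[i+1]-q[i])[1::-1])).round(1) for i in(0,1)])
```

```text
handle rect ((187.2781524658203, 246.11431884765625), (14.429893493652344, 36.98025131225586), 83.2901611328125)
[[468.6 269.2  75. ]
 [478.9 163.8  75. ]
 [437.8 159.4  75. ]
 [427.6 264.6  75. ]]
depth z [439.39016795 206.83843751  80.15067964]
box [[660.5, -84.5, 95.0], [716.6, -446.2, 95.0], [417.0, -486.1, 95.0], [364.0, -128.8, 95.0]] [ 539.51217614 -286.38708607   95.        ] [np.float64(366.0), np.float64(302.3)] [np.float64(-81.2), np.float64(-172.4)]
can1 [ 610.9 -153.7  114.3] 531
can2 [ 633.7 -326.5  114.1] 534
jar [743.2  -0.8 105.1] 363
guard/wall [[605.1, 423.7, 72.0], [641.7, 70.3, 72.0], [468.9, 52.2, 72.0], [433.8, 403.2, 72.0]] [537.3 237.4  72. ] [np.float64(-84.1), np.float64(-174.0)]
```

```bash
python3 -m handwheel '.5 .85 0 1 .64;.5 .85 0 1 .64;.5 .85 0 1 .64;.5 .85 0 1 .64;.5 .85 0 1 .64;.5 .85 0 1 .64;.5 .85 0 1 .64;.5 .85 0 1 .64;.5 .85 0 1 .64;.5 .85 0 1 .64;.5 .85 0 1 .64;.5 .85 0 1 .64' 15
python3 -m handwheel '.19 .85 0 .5 .64;.19 .85 0 .5 .64;.19 .85 0 .5 .64;.19 .85 0 .5 .64;.19 .85 0 .5 .64;.19 .85 0 .5 .64;.19 .85 0 .5 .64;.19 .85 -.5 .5 .64;.19 .85 -.5 .5 .64;.19 .85 -.5 .2 .64;0 0 0 0 .64'
```

```text
clock: 1.1
eef_pos: [361.4, -126.6, 205.5]
eef_rot: [3.141, 0.0, 1.273]
wrist_force: [0.6, -1.0, -0.3]
finger_gap: 33.7
finger_force: 0.0
clock: 2.02
eef_pos: [435.7, 215.0, 141.2]
eef_rot: [-3.136, 0.001, 1.684]
wrist_force: [0.2, -0.5, -0.5]
finger_gap: 33.7
finger_force: 0.0
```

```bash
python3 -m handwheel '.03 -.05 -.5 0 .64;.03 0 -.5 0 .64;0 0 -.5 0 .64;0 0 -.35 0 .64;0 0 -.25 0 .64;0 0 0 0 1;0 0 0 0 1;0 0 0 0 1;0 0 0 0 1;0 0 0 0 1' 15
python3 - <<'E'
from h import *
shot('scene','s1');i=np.load('/tmp/s1.npz')['im'];cv2.imwrite('pics/s1c.png',cv2.resize(i[90:240,240:440,::-1],None,fx=3.5,fy=3.5))
E
```

```text
clock: 2.85
eef_pos: [436.2, 209.1, 61.9]
eef_rot: [-3.134, 0.001, 1.679]
wrist_force: [-25.4, -3.2, 19.0]
finger_gap: 9.3
finger_force: 15.0
```

View pics/s1c.png

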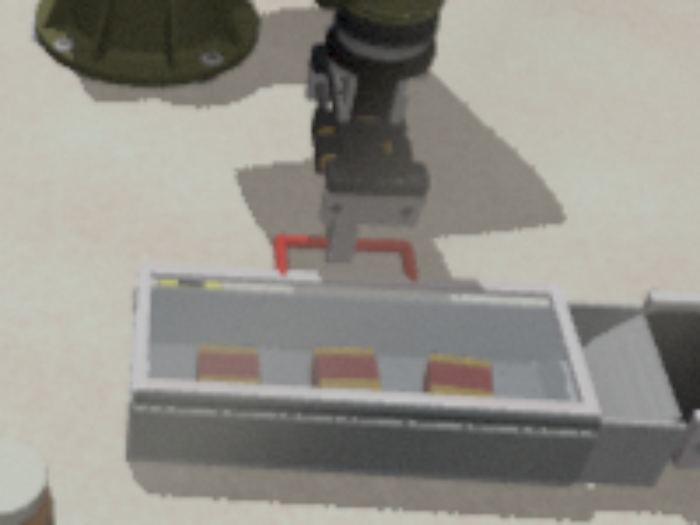

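The crop shows the fingers closed on the red bar's middle (about (340,250)), with the guard clear. I'll start the arc now and check the forces.

```bash
python3 -m handwheel '.02 0 .45 0 1;.07 .01 .445 0 1;.11 .01 .436 0 1;0 0 0 0 1'
python3 -m handwheel '.154 .015 .423 0 1;.196 .02 .405 0 1;.235 .02 .384 0 1;.272 .03 .358 0 1;.307 .03 .329 0 1;0 0 0 0 1'
```

```text
clock: 3.23
eef_pos: [445.0, 210.1, 117.1]
eef_rot: [-3.136, 0.0, 1.679]
wrist_force: [-29.1, -3.8, 10.9]
finger_gap: 10.5
finger_force: 15.0
clock: 3.73
eef_pos: [493.5, 215.2, 195.4]
eef_rot: [-3.141, -0.001, 1.679]
wrist_force: [-28.5, -3.8, 25.6]
finger_gap: 12.9
finger_force: 15.0
```

```bash
python3 -m handwheel '-.09 -.01 .09 0 1;0 0 0 0 1;0 0 0 0 1'
```

```text
clock: 3.98
eef_pos: [490.8, 214.5, 195.6]
eef_rot: [3.139, -0.0, 1.679]
wrist_force: [0.3, -0.3, 1.3]
finger_gap: 9.4
finger_force: 15.0
```

```bash
python3 -m handwheel '.35 .035 .283 0 1;.376 .04 .247 0 1;.399 .04 .208 0 1;0 0 0 0 1'
python3 -m handwheel '.418 .04 .167 0 1;.432 .04 .125 0 1;.443 .04 .081 0 1;.448 .04 .036 0 1;0 0 0 0 1'
python3 -m handwheel '.45 .045 -.009 0 1;.3 .03 -.03 0 1;0 0 0 0 1;0 0 0 0 1'
```

```text
clock: 4.32
eef_pos: [537.0, 219.4, 227.2]
eef_rot: [3.138, -0.001, 1.679]
wrist_force: [-8.4, -2.7, 20.9]
finger_gap: 9.4
finger_force: 15.0
clock: 4.73
eef_pos: [607.3, 226.1, 242.5]
eef_rot: [3.137, -0.002, 1.679]
wrist_force: [2.0, 3.3, 12.5]
finger_gap: 9.2
finger_force: 15.0
clock: 5.07
eef_pos: [636.1, 228.9, 240.4]
eef_rot: [3.138, -0.001, 1.679]
wrist_force: [3.6, 2.6, 6.1]
finger_gap: 9.3
finger_force: 15.0
```

```bash
python3 -m handwheel '0 0 0 0 .64;0 0 0 0 .64;0 0 0 0 .64;0 0 .5 0 .64;0 0 1 0 .64;-.5 0 .5 0 .64;-1 0 0 -1 .4;-1 0 0 -1 .4;-1 0 0 -1 .4;-1 0 0 -1 .4;-1 0 0 -1 .4;-1 0 0 -1 .4'
python3 - <<'E'
from h import *
im,d=shot('top','t2');P=cloud('top',d)
cv2.imwrite('pics/t2c.png',cv2.resize(im[170:270,110:270,::-1],None,fx=5,fy=5,interpolation=cv2.INTER_CUBIC))
hsv=cv2.cvtColor(im,cv2.COLOR_RGB2HSV).astype(int);H,S,V=hsv[...,0],hsv[...,1],hsv[...,2]
m=((S>90)&((H<35)|(H>170))&(V>60)).astype(np.uint8)
m=cv2.morphologyEx(m,cv2.MORPH_CLOSE,np.ones((5,3)))
M=np.zeros_like(m);M[185:232,140:235]=m[185:232,140:235]
cs,_=cv2.findContours(M,cv2.RETR_EXTERNAL,cv2.CHAIN_APPROX_NONE)
for k in cs:
    if cv2.contourArea(k)<60: continue
    r=cv2.minAreaRect(k); q=np.array([ray('top',u,v,34) for u,v in cv2.boxPoints(r)])
    L=[np.linalg.norm(q[i]-q[i+1]).round(1) for i in(0,1)];A=[np.degrees(np.arctan2(*(q[i+1]-q[i])[1::-1])).round(1) for i in(0,1)]
    c=np.round(r[0]).astype(int);print(r[0],ray('top',*r[0],34)[:2].round(1),L,A,np.median(P[c[1]-2:c[1]+3,c[0]-2:c[0]+3].reshape(-1,3),0).round(1))
E
```

```text
clock: 6.07
eef_pos: [372.8, 228.0, 318.3]
eef_rot: [-3.141, 0.0, 1.151]
wrist_force: [-0.0, 0.9, 0.4]
finger_gap: 56.5
finger_force: 0.0
(157.0, 214.5) [545.9 309.2] [np.float64(47.4), np.float64(80.1)] [np.float64(-91.0), np.float64(179.7)] [547.4 309.5  34.2]
(184.76651000976562, 212.11004638671875) [551.5 226.9] [np.float64(47.2), np.float64(80.3)] [np.float64(-82.5), np.float64(-172.0)] [551.8 225.9  34.5]
(214.94998168945312, 206.6499786376953) [566.  137.1] [np.float64(46.3), np.float64(79.8)] [np.float64(-82.9), np.float64(-172.7)] [565.  137.2  34. ]
```

View pics/t2c.png

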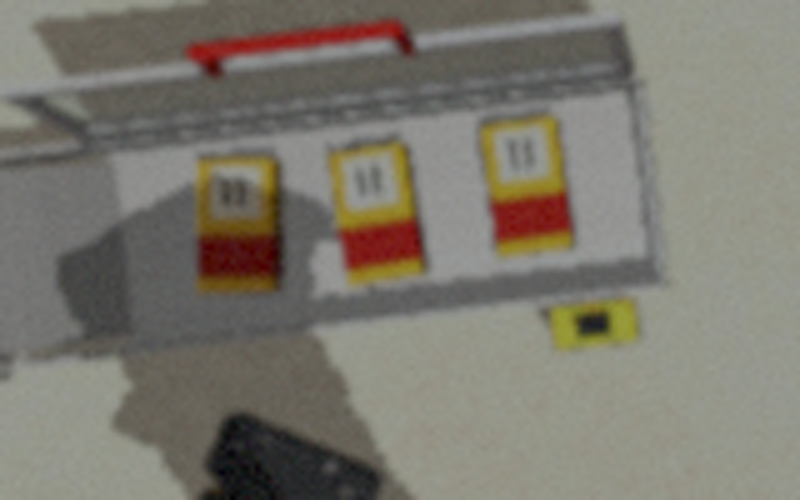

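All three cartons measure 80x46 mm with tops at z=34, and they sit clear of each other under the open guard. I'll take carton 3 (y=137) first.

```bash
python3 -m handwheel '0 -.38 -.5 -1 .3;0 -.38 -.5 -1 .3;0 -.38 -.5 -1 .3;0 -.38 -.5 -1 .3;0 -.38 -.5 -1 .3;0 -.38 -.5 -1 .3;.8 0 0 -.97 .3;.8 0 0 -.97 .3;.8 0 0 -.97 .3;.8 0 0 -.97 .3;.8 0 0 -.97 .3;.8 0 0 -.97 .3'
python3 -m handwheel '0 0 -.7 0 .3;0 0 -.8 0 .3;0 0 -.8 0 .3;0 0 -.6 0 .3;0 0 0 0 .3'
```

```text
clock: 7.12
eef_pos: [568.3, 137.1, 198.3]
eef_rot: [3.142, 0.001, 0.12]
wrist_force: [-0.7, 0.5, -0.2]
finger_gap: 65.8
finger_force: 0.0
clock: 7.53
eef_pos: [564.4, 136.8, 77.6]
eef_rot: [3.141, 0.008, 0.124]
wrist_force: [-0.6, 0.2, -0.8]
finger_gap: 66.0
finger_force: 0.0
```

```bash
python3 -m handwheel '0 0 -.6 0 .3;0 0 -.6 0 .3;0 0 -.45 0 .3;0 0 0 0 .3;0 0 0 0 .8;0 0 0 0 .8;0 0 0 0 .8;0 0 0 0 .8' 18
python3 -m handwheel '0 0 .4 0 .8;0 0 .8 0 .8;0 0 .9 0 .8;0 0 .9 0 .8;0 0 .9 0 .8'
```

```text
clock: 8.2
eef_pos: [567.9, 137.5, 18.4]
eef_rot: [-3.141, -0.003, 0.124]
wrist_force: [-1.8, 0.1, 8.0]
finger_gap: 45.6
finger_force: 18.0
clock: 8.62
eef_pos: [566.7, 137.2, 175.1]
eef_rot: [-3.142, -0.001, 0.124]
wrist_force: [0.4, 0.3, -1.6]
finger_gap: 45.7
finger_force: 18.0
```

```bash
python3 -m handwheel '-.12 -.6 .2 0 .8;-.12 -1 0 0 .8;-.12 -1 0 0 .8;-.12 -1 0 0 .8;-.12 -1 0 0 .8;-.12 -1 0 0 .8;-.12 -1 0 0 .8;-.12 -1 0 0 .8;-.12 -1 0 0 .8;-.12 -1 0 .1 .8;-.12 -1 0 .1 .8;-.12 -1 0 .1 .8'
python3 -m handwheel '-.12 -.8 0 0 .8;-.06 -.4 0 0 .8;0 0 0 0 .8;0 0 0 0 .8'
python3 - <<'E'
from h import *
im,d=shot('top','t3');i2,_=shot('scene','s3')
a=cv2.resize(im[140:290,280:450,::-1],(510,450));b=cv2.resize(i2[90:240,50:250,::-1],(600,450))
cv2.imwrite('pics/m3.png',cv2.resize(np.hstack([a,b]),(800,324)))
E
```

```text
clock: 9.62
eef_pos: [508.7, -328.7, 181.5]
eef_rot: [3.141, -0.001, 0.151]
wrist_force: [1.3, 0.5, -0.9]
finger_gap: 45.8
finger_force: 18.0
clock: 9.95
eef_pos: [502.1, -374.6, 180.7]
eef_rot: [-3.141, -0.0, 0.149]
wrist_force: [0.0, 0.7, -1.5]
finger_gap: 45.8
finger_force: 18.0
```

View pics/m3.png

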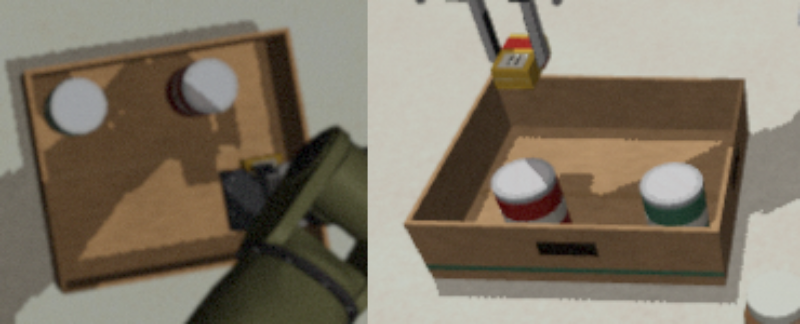

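The carton is held flat and level above the box's -y side, clear of the tins. I'll lower it slowly.

```bash
python3 -m handwheel '0 0 -.5 0 .8;0 0 -.8 0 .8;0 0 -.8 0 .8;0 0 -.7 0 .8;0 0 -.5 0 .8;0 0 -.3 0 .8;0 0 0 0 .8;0 0 0 0 .8'
python3 -m handwheel '0 0 -.15 0 .8;0 0 -.08 0 .8;0 0 0 0 .8;0 0 0 0 .8'
```

```text
clock: 10.72
eef_pos: [502.8, -374.2, 37.4]
eef_rot: [3.141, -0.0, 0.151]
wrist_force: [-0.8, 0.5, -0.8]
finger_gap: 46.3
finger_force: 18.0
clock: 11.05
eef_pos: [502.3, -374.8, 27.8]
eef_rot: [3.141, -0.0, 0.15]
wrist_force: [0.3, 0.5, -0.6]
finger_gap: 46.0
finger_force: 18.0
```

```bash
python3 -m handwheel '0 0 -.1 0 .8;0 0 0 0 .8;0 0 0 0 .8'; python3 -m handwheel '0 0 -.08 0 .8;0 0 0 0 .8;0 0 0 0 .8';python3 -m handwheel '0 0 -.06 0 .8;0 0 0 0 .8;0 0 0 0 .8'
```

```text
clock: 11.3
eef_pos: [502.1, -374.7, 23.2]
eef_rot: [-3.141, 0.0, 0.15]
wrist_force: [-0.6, -0.5, -1.0]
finger_gap: 45.9
finger_force: 18.0
clock: 11.55
eef_pos: [502.1, -374.7, 20.0]
eef_rot: [-3.141, 0.0, 0.15]
wrist_force: [0.3, -0.3, -1.4]
finger_gap: 45.9
finger_force: 18.0
clock: 11.8
eef_pos: [502.4, -374.9, 18.2]
eef_rot: [3.141, -0.001, 0.15]
wrist_force: [0.3, 0.4, 3.6]
finger_gap: 45.8
finger_force: 18.0
```

```bash
python3 -m handwheel '0 0 0 0 .3;0 0 0 0 .3;0 0 0 0 .3;0 0 .4 0 .3;0 0 .9 0 .3;0 0 .9 0 .3;0 .2 .9 0 .3;.08 .9 .3 0 .3;.08 1 0 0 .3;.08 1 0 0 .3;.08 1 0 0 .3;.08 1 0 0 .3'
python3 -m handwheel '.08 1 0 0 .3;.08 1 0 0 .3;.08 1 0 0 .3;.08 1 0 0 .3;.08 1 0 0 .3;.08 1 0 0 .3;.08 1 0 0 .3;.08 1 0 0 .3;.08 1 0 -.1 .3;.08 .94 0 -.1 .3;.04 0 0 -.1 .3;0 0 0 0 .3'
```

```text
clock: 12.8
eef_pos: [517.9, -168.9, 153.8]
eef_rot: [3.142, -0.0, 0.15]
wrist_force: [1.2, 0.8, 0.4]
finger_gap: 66.0
finger_force: 0.0
clock: 13.8
eef_pos: [551.5, 228.4, 153.2]
eef_rot: [3.141, 0.001, 0.126]
wrist_force: [-0.0, -0.4, -0.1]
finger_gap: 65.7
finger_force: 0.0
```

```bash
python3 -m handwheel '0 -.03 -.6 .1 .3;0 0 -.8 0 .3;0 0 -.8 0 .3;0 0 -.7 0 .3;0 0 -.5 0 .3;0 0 -.1 0 .3;0 0 0 0 .3;0 0 0 0 .8;0 0 0 0 .8;0 0 0 0 .8;0 0 0 0 .8'
python3 -m handwheel '0 0 .4 0 .8;0 0 .8 0 .8;0 0 .9 0 .8;0 0 .9 0 .8;0 0 .9 0 .8'
```

```text
clock: 14.72
eef_pos: [552.5, 225.8, 15.2]
eef_rot: [-3.141, -0.002, 0.133]
wrist_force: [-1.7, -1.0, 5.4]
finger_gap: 45.9
finger_force: 18.0
clock: 15.13
eef_pos: [551.5, 225.6, 172.0]
eef_rot: [-3.142, -0.0, 0.133]
wrist_force: [0.0, 0.2, -0.0]
finger_gap: 46.1
finger_force: 18.0
```

```bash
python3 -m handwheel '-.12 -.6 .2 0 .8;-.12 -1 0 0 .8;-.12 -1 0 0 .8;-.12 -1 0 0 .8;-.12 -1 0 0 .8;-.12 -1 0 0 .8;-.12 -1 0 0 .8;-.12 -1 0 0 .8;-.12 -1 0 0 .8;-.12 -1 0 .1 .8;-.12 -1 0 .1 .8;-.12 -1 0 0 .8'
python3 -m handwheel '-.08 -.9 0 0 .8;-.02 -.5 0 0 .8;0 0 -.4 0 .8;0 0 -.8 0 .8;0 0 -.9 0 .8;0 0 -.7 0 .8;0 0 -.5 0 .8;0 0 -.3 0 .8;0 0 0 0 .8;0 0 0 0 .8'
```

```text
clock: 16.13
eef_pos: [493.5, -240.2, 178.4]
eef_rot: [3.141, -0.001, 0.151]
wrist_force: [1.1, -0.4, -0.6]
finger_gap: 46.0
finger_force: 18.0
clock: 16.97
eef_pos: [490.5, -294.5, 34.5]
eef_rot: [3.141, -0.0, 0.15]
wrist_force: [0.0, -0.6, -0.6]
finger_gap: 45.9
finger_force: 18.0
```

```bash
python3 -m handwheel '0 0 -.2 0 .8;0 0 -.12 0 .8;0 0 0 0 .8;0 0 0 0 .8'; python3 -m handwheel '0 0 -.08 0 .8;0 0 0 0 .8;0 0 0 0 .8';python3 -m handwheel '0 0 -.06 0 .8;0 0 0 0 .8;0 0 0 0 .8'
```

```text
clock: 17.3
eef_pos: [490.3, -294.3, 21.2]
eef_rot: [3.141, -0.0, 0.15]
wrist_force: [0.1, 0.0, -0.5]
finger_gap: 46.2
finger_force: 18.0
clock: 17.55
eef_pos: [490.2, -294.3, 17.8]
eef_rot: [-3.142, 0.0, 0.15]
wrist_force: [-0.4, 0.3, -0.5]
finger_gap: 45.6
finger_force: 18.0
clock: 17.8
eef_pos: [490.2, -294.3, 15.3]
eef_rot: [3.142, 0.0, 0.15]
wrist_force: [0.6, 0.6, -1.3]
finger_gap: 46.0
finger_force: 18.0
```

```bash
python3 -m handwheel '0 0 -.04 0 .8;0 0 0 0 .8;0 0 0 0 .8';python3 -m handwheel '0 0 -.03 0 .8;0 0 0 0 .8;0 0 0 0 .8'
```

```text
clock: 18.05
eef_pos: [490.4, -294.3, 14.9]
eef_rot: [3.141, -0.0, 0.15]
wrist_force: [-4.7, 3.2, 12.4]
finger_gap: 45.8
finger_force: 18.0
clock: 18.3
eef_pos: [490.7, -294.3, 14.4]
eef_rot: [3.141, -0.001, 0.15]
wrist_force: [-5.7, 5.5, 20.2]
finger_gap: 46.1
finger_force: 18.0
```

```bash
python3 -m handwheel '0 0 .05 0 .3;0 0 0 0 .3;0 0 0 0 .3;0 0 .4 0 .3;0 0 .9 0 .3;0 0 .9 0 .3;0 .2 .9 0 .3;.09 .9 .3 0 .3;.09 1 0 -.1 .3;.09 1 0 -.1 .3;.09 1 0 -.1 .3;.09 1 0 -.1 .3'
python3 -m handwheel '.09 1 0 -.1 .3;.09 1 0 -.1 .3;.09 1 0 -.1 .3;.09 1 0 -.1 .3;.09 1 0 -.1 .3;.09 1 0 -.1 .3;.09 1 0 -.1 .3;.09 1 0 -.1 .3;.09 1 0 -.1 .3;.09 1 0 -.1 .3;.05 0 0 -.3 .3;0 0 0 0 .3'
python3 - <<'E'
from h import *
im,d=shot('top','t4')
cv2.imwrite('pics/t4c.png',cv2.resize(im[130:290,120:440,::-1],(800,400)))
E
```

```text
clock: 19.3
eef_pos: [507.9, -88.6, 150.5]
eef_rot: [3.142, -0.0, 0.114]
wrist_force: [1.1, -1.0, 0.6]
finger_gap: 65.9
finger_force: 0.0
clock: 20.3
eef_pos: [545.8, 311.1, 149.6]
eef_rot: [3.141, 0.001, 0.003]
wrist_force: [-0.2, -0.2, -0.1]
finger_gap: 66.1
finger_force: 0.0
```

View pics/t4c.png

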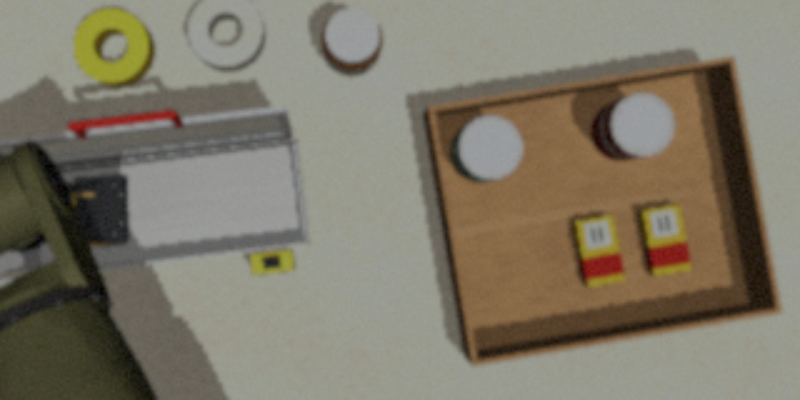

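Two cartons lie flat in the box at about (598,248) and (665,238) in the crop, and the box and tins haven't moved. Next is the third carton.

```bash
python3 -m handwheel '0 -.04 -.6 0 .3;0 0 -.8 0 .3;0 0 -.8 0 .3;0 0 -.7 0 .3;0 0 -.4 0 .3;0 0 -.03 0 .3;0 0 0 0 .3;0 0 0 0 .8;0 0 0 0 .8;0 0 0 0 .8;0 0 0 0 .8'
python3 -m handwheel '0 0 .4 0 .8;0 0 .8 0 .8;0 0 .9 0 .8;0 0 .9 0 .8;0 0 .9 0 .8'
```

```text
clock: 21.27
eef_pos: [546.8, 308.3, 18.7]
eef_rot: [-3.141, -0.002, 0.002]
wrist_force: [-1.2, -0.8, 5.6]
finger_gap: 45.7
finger_force: 18.0
clock: 21.68
eef_pos: [545.9, 308.0, 175.5]
eef_rot: [-3.141, -0.0, 0.002]
wrist_force: [0.3, -0.1, -0.5]
finger_gap: 45.6
finger_force: 18.0
```

```bash
python3 -m handwheel '-.13 -.6 .2 .1 .8;-.13 -1 0 .1 .8;-.13 -1 0 .1 .8;-.13 -1 0 .2 .8;-.13 -1 0 .2 .8;-.13 -1 0 .2 .8;-.13 -1 0 .2 .8;-.13 -1 0 .2 .8;-.13 -1 0 .2 .8;-.13 -1 0 .1 .8;-.13 -1 0 .1 .8;-.13 -1 0 0 .8'
python3 -m handwheel '-.12 -.9 0 0 .8;-.02 -.6 0 0 .8;0 0 -.4 0 .8;0 0 -.8 0 .8;0 0 -.9 0 .8;0 0 -.7 0 .8;0 0 -.5 0 .8;0 0 -.3 0 .8;0 0 -.2 0 .8;0 0 0 0 .8;0 0 0 0 .8'
```

```text
clock: 22.68
eef_pos: [483.1, -157.8, 181.9]
eef_rot: [3.141, -0.001, 0.151]
wrist_force: [2.0, -0.7, -1.4]
finger_gap: 46.2
finger_force: 18.0
clock: 23.6
eef_pos: [478.4, -216.0, 29.9]
eef_rot: [3.141, -0.0, 0.15]
wrist_force: [-0.1, -0.4, -1.0]
finger_gap: 45.8
finger_force: 18.0
```

```bash
python3 -m handwheel '0 0 -.12 0 .8;0 0 -.08 0 .8;0 0 0 0 .8;0 0 0 0 .8'; python3 -m handwheel '0 0 -.06 0 .8;0 0 0 0 .8;0 0 0 0 .8';python3 -m handwheel '0 0 -.04 0 .8;0 0 0 0 .8;0 0 0 0 .8'
```

```text
clock: 23.93
eef_pos: [478.2, -215.9, 21.5]
eef_rot: [3.141, -0.0, 0.15]
wrist_force: [0.9, -0.3, -0.7]
finger_gap: 45.8
finger_force: 18.0
clock: 24.18
eef_pos: [478.2, -215.9, 19.0]
eef_rot: [3.142, 0.0, 0.15]
wrist_force: [0.4, 0.1, -0.5]
finger_gap: 45.7
finger_force: 18.0
clock: 24.43
eef_pos: [478.5, -216.0, 18.3]
eef_rot: [3.141, -0.001, 0.15]
wrist_force: [-4.0, 2.8, 11.8]
finger_gap: 45.6
finger_force: 18.0
```

```bash
python3 -m handwheel '0 0 .03 0 .3;0 0 0 0 .3;0 0 0 0 .3;0 0 .4 0 .3;0 0 .9 0 .3;0 0 1 0 .3;0 0 1 0 .3;0 0 1 0 .64;0 0 1 0 .64;0 .3 .9 1 .64;0 .7 .6 1 .64;0 .8 .5 1 .64'
python3 -m handwheel '.1 .8 0 1 .64;.1 .8 0 1 .64;.1 .8 0 1 .64;.1 .8 0 1 .64;.1 .8 0 1 .64;.1 .8 0 1 .64;.1 .8 0 1 .64;.2 .8 0 1 .64;.2 .8 0 1 .64;.3 .8 0 1 .64;.3 .8 0 1 .64;.3 .3 0 1 .64'
python3 -m handwheel '.6 .1 0 1 .64;.6 .1 0 1 .64;.4 0 0 .5 .64;.2 0 0 0 .64;0 0 0 0 .64'
python3 - <<'E'
from h import *
s=read_state(); print(s['eef_pos'])
im,d=shot('top','t5')
cv2.imwrite('pics/t5c.png',cv2.resize(im[130:290,120:440,::-1],(800,400)))
im,d=shot('scene','s5');P=cloud('scene',d)
hsv=cv2.cvtColor(im,cv2.COLOR_RGB2HSV).astype(int)
m=((hsv[...,0]<8)|(hsv[...,0]>172))&(hsv[...,1]>130)&(P[...,2]>200)&(P[...,2]<290)&(P[...,0]>560)&(P[...,0]<720)
print(m.sum(),np.median(P[m],0),np.argwhere(m).mean(0))
E
```

```text
clock: 25.43
eef_pos: [478.1, -143.9, 312.8]
eef_rot: [3.14, -0.001, 0.414]
wrist_force: [0.8, -0.2, -1.0]
finger_gap: 36.1
finger_force: 0.0
clock: 26.43
eef_pos: [558.1, 223.7, 310.0]
eef_rot: [-3.141, -0.0, 1.466]
wrist_force: [0.1, -1.0, -0.1]
finger_gap: 33.8
finger_force: 0.0
clock: 26.85
eef_pos: [631.2, 227.9, 309.0]
eef_rot: [-3.14, 0.0, 1.677]
wrist_force: [-0.3, -0.0, -1.0]
finger_gap: 33.7
finger_force: 0.0
[631.23292394 227.88042346 309.03567548]
28 [640.5393951  191.89865393 258.40467342] [152.57142857 340.64285714]
```

View pics/t5c.png

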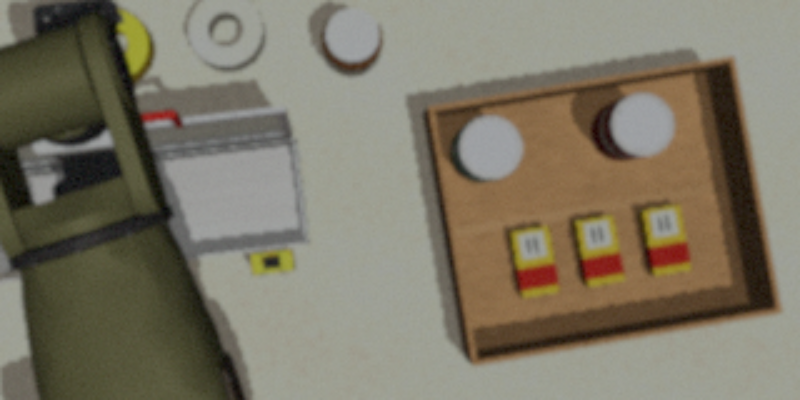

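All three cartons lie flat and apart, date side up, and the tins are untouched. Now I'll grip the handle again and close the guard.

```bash
python3 -m handwheel '.12 .02 -.5 0 .64;0 0 -.6 0 .64;0 0 -.4 0 .64;0 0 -.2 0 .64;0 0 0 0 .64;0 0 0 0 .64;0 0 0 0 1;0 0 0 0 1;0 0 0 0 1;0 0 0 0 1' 15
python3 -m handwheel '-.448 -.04 .03 0 1;-.45 -.04 -.005 0 1;-.447 -.04 -.05 0 1;0 0 0 0 1;0 0 0 0 1'
```

```text
clock: 27.78
eef_pos: [635.1, 228.9, 243.2]
eef_rot: [3.141, -0.0, 1.677]
wrist_force: [3.1, 0.1, 1.5]
finger_gap: 11.1
finger_force: 1.5
clock: 28.2
eef_pos: [580.4, 223.2, 241.7]
eef_rot: [-3.14, 0.002, 1.677]
wrist_force: [-3.1, -5.8, 1.0]
finger_gap: 9.2
finger_force: 15.0
```

```bash
python3 -m handwheel '-.44 -.04 -.094 0 1;-.428 -.04 -.138 0 1;-.413 -.04 -.18 0 1;-.393 -.04 -.22 0 1;0 0 0 0 1;0 0 0 0 1'
python3 -m handwheel '-.369 -.035 -.258 0 1;-.341 -.03 -.294 0 1;-.31 -.03 -.326 0 1;0 0 0 0 1;0 0 0 0 1'
```

```text
clock: 28.7
eef_pos: [513.5, 216.3, 215.4]
eef_rot: [-3.14, 0.003, 1.677]
wrist_force: [1.4, -8.0, -5.6]
finger_gap: 9.3
finger_force: 15.0
clock: 29.12
eef_pos: [474.1, 212.5, 179.8]
eef_rot: [3.141, 0.003, 1.677]
wrist_force: [13.0, -5.1, -14.2]
finger_gap: 9.3
finger_force: 15.0
```

```bash
python3 -m handwheel '-.23 -.02 -.39 0 1;-.23 -.02 -.381 0 1;-.195 -.02 -.403 0 1;0 0 0 0 1;0 0 0 0 1'
python3 -m handwheel '-.145 -.015 -.421 0 1;-.106 -.01 -.435 0 1;0 0 0 0 1;0 0 0 0 1'
```

```text
clock: 29.53
eef_pos: [447.8, 210.7, 133.6]
eef_rot: [3.14, 0.002, 1.677]
wrist_force: [8.8, -5.4, -7.1]
finger_gap: 9.1
finger_force: 15.0
clock: 29.87
eef_pos: [438.4, 210.2, 99.8]
eef_rot: [3.139, 0.0, 1.677]
wrist_force: [10.0, -2.7, -5.5]
finger_gap: 9.2
finger_force: 15.0
```

```bash
python3 -m handwheel '-.05 0 -.4 0 1;-.01 0 -.3 0 1;0 0 -.2 0 1;0 0 -.03 0 1;0 0 0 0 1;0 0 0 0 1'
python3 -m handwheel '0 0 -.06 0 1;0 0 0 0 1;0 0 0 0 1'
```

```text
clock: 30.37
eef_pos: [435.8, 210.7, 63.6]
eef_rot: [3.139, -0.001, 1.677]
wrist_force: [4.5, 0.6, 4.8]
finger_gap: 9.4
finger_force: 15.0
clock: 30.62
eef_pos: [435.9, 210.9, 61.8]
eef_rot: [3.139, -0.001, 1.677]
wrist_force: [0.5, 0.4, 13.1]
finger_gap: 9.2
finger_force: 15.0
```

```bash
python3 -m handwheel '0 0 0 0 .64;0 0 0 0 .64;0 0 0 0 .64;0 0 .4 0 .64;0 0 .4 0 .64;0 0 .2 0 1;0 0 0 0 1;0 0 0 0 1;0 0 0 0 1;0 0 0 0 1;0 0 0 0 1' 15
python3 -m handwheel '0 0 -.3 0 1;0 0 -.2 0 1;0 0 0 0 1;0 0 0 0 1'
```

```text
clock: 31.53
eef_pos: [434.5, 210.4, 99.7]
eef_rot: [-3.14, 0.0, 1.677]
wrist_force: [0.6, -0.3, -0.1]
finger_gap: 0.9
finger_force: 0.0
clock: 31.87
eef_pos: [434.7, 210.4, 80.1]
eef_rot: [-3.141, 0.0, 1.677]
wrist_force: [-1.4, -1.5, 5.4]
finger_gap: -0.1
finger_force: 2.3
```

```bash
python3 -m handwheel '0 0 -.08 0 1;0 0 0 0 1;0 0 0 0 1'; python3 -m handwheel '0 0 -.06 0 1;0 0 0 0 1;0 0 0 0 1'
```

```text
clock: 32.12
eef_pos: [434.9, 210.6, 79.4]
eef_rot: [3.141, -0.0, 1.678]
wrist_force: [-15.3, -6.4, 40.2]
finger_gap: 0.5
finger_force: 20.2
clock: 32.37
eef_pos: [435.1, 210.7, 79.0]
eef_rot: [3.14, -0.0, 1.678]
wrist_force: [-27.3, -10.2, 68.5]
finger_gap: 0.6
finger_force: 34.6
```

The bar meets a hard stop with its top at z≈79.5, so the guard is shut. I'll back off and check.

```bash
python3 -m handwheel '0 0 .2 0 1;0 0 .6 0 1;0 0 1 0 1;0 0 1 0 1;-.3 -.9 .3 0 1;-.3 -.9 0 0 1;-.3 -.9 0 0 1;-.3 -.9 0 0 1;0 -.9 0 0 1;0 -.9 0 0 1;0 0 0 0 1;0 0 0 0 1'
python3 - <<'E'
from h import *
im,d=shot('top','t6');i2,_=shot('scene','s6');P=cloud('top',d)
m=((P[...,2]>62)&(P[...,2]<300));g=P[180:245,125:245].reshape(-1,3);print('max z guard area',np.percentile(g[:,2],[50,90,99,100]).round(1))
a=cv2.resize(im[130:290,120:440,::-1],(800,400)); cv2.imwrite('pics/t6.png',a)
cv2.imwrite('pics/s6.png',cv2.resize(i2[80:300,60:440,::-1],(800,463)))
E
```

```text
clock: 33.37
eef_pos: [386.6, -6.8, 198.4]
eef_rot: [-3.141, -0.0, 1.674]
wrist_force: [-0.7, 1.1, -0.6]
finger_gap: 0.3
finger_force: 0.0
max z guard area [  76.3   80.8   84.4 1398.7]
```

View pics/s6.png

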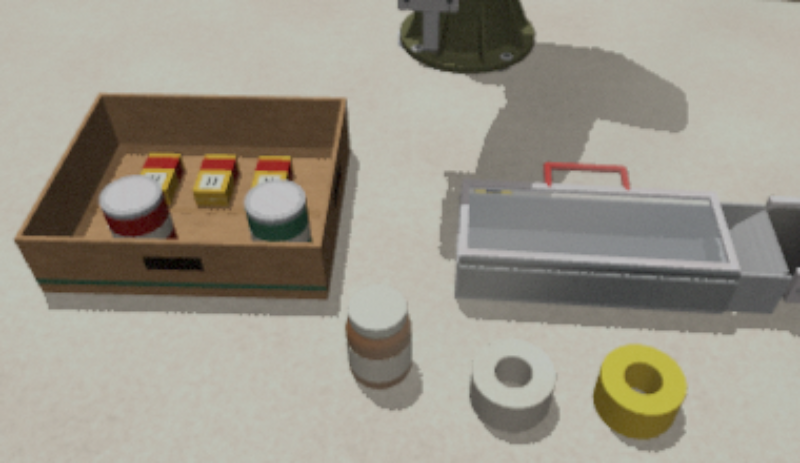

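View pics/t6.png

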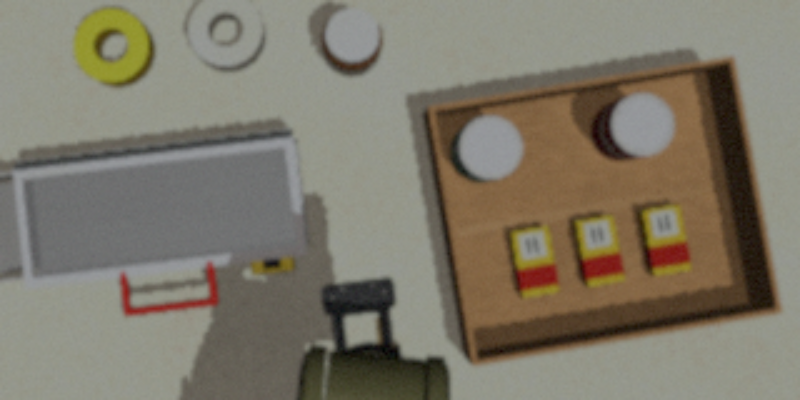

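The guard lies shut and level over the empty tray. The three cartons are flat in the box with their dates up, and everything else is where it was.

```bash
python3 -c "from cell import sign_off; print(sign_off())"
```

```text
the job is handed in; nothing more can be done
None
```

The job is handed in: the final camera views show all three cartons flat in the box, date side up and apart, the guard shut over the empty tray, and the tins, jar and label roll where they were.

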